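# Pin a clamshell membrane jig and hold it shut

## Task

Fold the blue lid of the clamshell jig down onto its base, take the red-handled pin from its stand and push it down through the hole in the lid into the hole in the base until its collar is home on the lid. Two sprung pins hold the lid slightly ajar, so keep pressing down until the lid is fully shut, and finish while still holding it pressed shut with the pin fully home; leave the amber bottle, the beaker and the timer that stand close by where they are.

Things in the scene. Friction and masses are not known exactly. Their poses are not given: they have to be found in the camera images.
- jig: Clamshell membrane jig, fixed to the bench. Grey metal base 125 x 90 x 24 mm with a tongue 45 mm wide that reaches out in front (the -x side of the jig) and has a 12.4 mm through-hole. Origin: on the bench under the centre of the base; x points from the front tongue to the hinge, y along the hinge, z up.
- jig_hole (a point): Centre of the mouth of the through-hole in the base's tongue: 80 mm in front of the jig's origin, 24 mm above the bench.
- lid_hinge (a point): Centre of the hinge axis (parallel to the jig's y), 55 mm behind the jig's origin, 26 mm above the bench. The blue lid, 0.18 kg, is a 10 mm thick plate whose underside passes through this axis: 90 mm wide from the hinge to 115 mm from it, then a tongue 45 mm wide to 155 mm.
- lid (a joint): Angle of the blue lid in rad: 0 fully shut (level), 1.57 upright, 1.8 the stop. Slight hinge friction: near upright it stays put, pushed below about 1.2 it falls forward softly. Two brass sprung pins in the base, 100 mm from the hinge, stop it ajar at about 0.05 (7 mm up at the hole); some 7 N down at the hole press it fully shut, and it rises again when let go.
- lid_hole (a point): Centre of the 12.4 mm hole in the lid's tongue, on the lid's outer (upper) face, 135 mm from the hinge axis. With the lid down it lies over the hole in the base; with the lid fully shut it is 36 mm above the bench.
- stand: Black pin stand, fixed, 50 x 50 x 34 mm block on a 66 x 66 x 6 mm foot, with a 13 mm through-hole in its centre in which the pin stands upright. Origin: centre of its underside, z up.
- pin_grip (a point): The loose pin, 80 g, 74 mm long, at the centre of its upright red handle (18 mm diameter, 40 mm tall). Going down from this point: 20 mm to the top of the steel collar (26 mm diameter, 4 mm thick), 24 mm to the collar's underside, 54 mm to the tip. The shank is 10 mm in diameter with a bullet nose that tapers over the last 9 mm to 4 mm. In the stand the collar rests on the stand's top and the tip is 4 mm above the bench.
- pin_tip (a point): The lowest point of the pin, at the end of its nose; z points up the pin. With the collar home on the shut lid the tip is 6 mm above the bench.
- amber_bottle_mid (a point): The amber reagent bottle with a black cap that stands nearest the jig, 48 mm diameter, 90 mm tall, loose, a bystander. The point lies on its axis 40 mm above the bench.
- beaker_mid (a point): The small clear beaker on the robot's right, near the front edge, 53 mm diameter, 67 mm tall, loose, a bystander. The point lies on its axis 40 mm above the bench.
- timer: White digital timer, 60 x 68 x 21 mm, loose, a bystander. Origin: centre of its underside.

How it is judged (in metres and radians):
On the way, in this order (a step that is already met when the one before it is completed fails the run):
1. the lid is folded down onto the sprung pins (lid angle below 0.15) (value of joint lid below 0.15 rad), for 0.2 s.
2. the pin is through the lid's hole and at least 6 mm into the hole of the base (horizontal distance between pin_tip and jig_hole below 0.004 m and z of pin_tip in the frame of jig below 0.018 m), for 0.1 s.
At the end, for the whole second after the job is handed in: The lid is held pressed fully shut against its springs (angle below 0.015 rad), and the pin is fully home through both holes: tip within 4 mm of the hole's axis and less than 10 mm above the bench, pin within 0.12 rad of upright. The robot finishes holding this (horizontal distance between pin_tip and jig_hole below 0.004 m and value of joint lid below 0.015 rad and z of pin_tip in the frame of jig below 0.01 m and angle between pin_tip's own z axis and vertical below 0.12 rad); the arm keeps its last pose, push and grip.
It fails at once if amber bottle pushed more than 25 mm or tipped over (distance of amber_bottle_mid from where it was at the start of the episode above 0.025 m or angle between amber_bottle_mid's own z axis and vertical above 0.5 rad).
It fails at once if beaker pushed more than 25 mm or tipped over (distance of beaker_mid from where it was at the start of the episode above 0.025 m or angle between beaker_mid's own z axis and vertical above 0.5 rad).
It fails at once if timer pushed more than 25 mm or tipped over (distance of timer from where it was at the start of the episode above 0.025 m or angle between timer's own z axis and vertical above 0.5 rad).
It also fails if it takes over 45 s, if anything falls off the work surface, if the arm or the gripper's body presses on something with over 40 N, if the wrist force passes 120 N, or if a joint passes its speed limit or range.

## Robot

A 6-joint arm with a two-finger parallel gripper is mounted at the origin on a cart in front of the work surface, level with it; the furniture and walls round the work are solid. World frame = base frame: x ahead of the robot, y to its left, z up, the work surface at z = 0. Lengths are in mm, angles in rad, forces in N, time in s.
With the tool pointing down it reaches from about 275 to 850 mm from the base axis. Payload 5.2 kg.
Tool frame: the origin (TCP) lies midway between the tips of the shut fingers; the grasp point (between the pads) lies 19 mm behind it (bot.grasp_offset is the distance from the TCP to the grasp point, in mm); z points along the fingers, y is the line along which they close (so a half turn about z gives the same grasp; the last joint's range is limited). The gripper opens to 85 mm and grips with 20 to 120 N. Pads are 22 mm wide; open, the fingers measure 114 mm over their backs; the gripper's body (76 mm by 85 mm) begins 54 mm behind the grasp point. The pads swing forward as they close: fully open they stand 13 mm farther back than shut.
Start: joints at [-1.452, 0.259, 1.535, -0, 1.348, -0.203], TCP at [173.972, -521.765, 231.31] pointing down, gripper open.
Joint ranges: [-3.14, 3.14], [-0.91, 2.08], [0.19, 2.58], [-1.22, 4.36], [0.22, 2.71], [-3.12, 3.12]. Speed limits (rad/s): [2.57, 2.57, 3.14, 3.14, 3.14, 3.14].

## Interface

Orientations are given as a rotation vector (axis times angle).
In Python, from plant import bot gives the robot as it stands.
- The arm moves only by the tool step_arm, never from a script. Its argument "plan" is a list of rows, each an object of numbers: "dx", "dy", "dz": the shift along the tool's x, y, z in mm; "twist": the turn about the tool's z in degrees; "gripper": the closure in counts, from 0 (fully open) to 255 (shut). A call has 1 to 20 rows; each row shifts and turns the commanded pose from where the row before left it, along the tool's axes as they then stand; what a row does not reach is not made up. A row lasts 1/12 s, in which the tool goes at most 41.7 mm and 7.16 degrees, less where a joint would pass 70% of its speed; a pose out of reach is approached as far as the arm can. A call is refused whole if a number of a shift passes 41.7 or a number of a turn 7.16, either way. A call with a gripper value outside its range is refused whole. The fingers move at their own pace and stop on an object; the grip force is fixed at half the most. Time passes only in rows, so rows that do not move let the fingers close. It gives the time, the measured TCP pose, the force, the opening and the grip force at its end, in the units of the state.
- bot.observe(): the state, without advancing time (a new reading comes with each control period).
- bot.get_image(name): name is "scene" or "top" or "wrist"; returns (picture, depth): 480x640x3 uint8, red, green, blue; 480x640 float32, mm along the optical axis (not along the pixel's ray), 0 where there is no reading.
- bot.camera_model(name): a dict with "K" (3x3 intrinsics, pixels), "k1" (the pictures are not rectified: a ray, as slopes to the right and down, at radius r is drawn at 1 + k1 r^2 times it, then the intrinsics apply), "world_from_camera" (4x4, takes a point from camera to world coordinates). Camera axes: x right, y down, z forward; pixel columns grow to the right and rows downward; lengths in mm; the calibration is good to about 2 mm. A picture is of the moment at which its call begins: read the wrist's pose just before it. camera_model takes no time and is no camera call; for the wrist camera it gives the pose at the moment of the call.
- bot.hand_in(): hands the job in; it is judged then, once.
Trained networks look in the newest picture that a camera, given by its name, has taken for a name from the list of things; names that differ only in an ending like _2 or _b are one class to them, and where a whole thing is asked for, a point or a joint stands for the part that bears it (a point fixed in the world has none). Each returns a list of dicts, best first, with "p" (0 to 1); they miss things now and then, are a little off and sometimes report something else, mostly with a low value. They report only what shows in the picture. A call takes as long as a camera call.
- bot.regions_of(camera, target): "region" (480x640 bool, what is visible of it).
- bot.tip_of(camera, target): "xyz" ([x, y, z] in mm, in world coordinates, good to about 4 mm: a listed point, or the origin of a listed thing).
The state is a dict: "time": time; "q": joint angles; "joint_vel": joint speeds; "tau": joint torques, N m; "tcp_pos": TCP position; "ee_rot": TCP orientation; "force": force on the tool from outside, world axes, zero at the start; "torque": the same for the moment, N m; "gripper_width": opening from 0.0 (shut) to 1.0 (fully open); "grasp_force": force on a finger pad.
Only numpy, scipy, OpenCV 4.12 (cv2) and the standard library are available. Lean on these libraries where they do the work, as an engineer would, in place of code of your own. Each camera call takes 0.05 s, during which the arm holds its last target. There are 200 camera calls.

## Working session

There is one attempt and no reset: what is moved stays moved. The work goes in short steps, Python scripts to look and compute and a tool call to move; the robot and the scene stay as the last step left them, time stands still between calls to the robot, and variables do not carry over. Pictures are saved under pics/ and viewed, at most 10 in all, crops included, and the job is handed in when it is done.

Besides the shell and the picture viewer there is one more tool, called after "Request:" by a JSON object that holds its "name" and its "arguments". step_arm: Moves the arm, as the interface text tells. Its arguments: {"type":"object","properties":{"plan":{"type":"array","items":{"type":"object","properties":{"dx":{"type":"number"},"dy":{"type":"number"},"dz":{"type":"number"},"twist":{"type":"number"},"gripper":{"type":"number"}}}}},"required":["plan"]}

```bash
mkdir -p pics; ls; cat > h.py <<'E'
import numpy as np, cv2
from plant import bot
def snap(n,f=None):
    im,d=bot.get_image(n)
    if f: cv2.imwrite('pics/'+f,cv2.cvtColor(im,cv2.COLOR_RGB2BGR))
    return im,d
def cloud(n,d):
    m=bot.camera_model(n);K=np.array(m['K'],float);k=m['k1'];T=np.array(m['world_from_camera'])
    v,u=np.mgrid[:480,:640]
    p=cv2.undistortPoints(np.stack([u,v],-1).reshape(-1,1,2).astype(float),K,np.array([k,0,0,0,0.])).reshape(480,640,2)
    P=np.dstack([p*d[...,None],d])
    W=P@T[:3,:3].T+T[:3,3]; W[d<=0]=np.nan
    return W
E
python3 - <<'E'
from h import *
np.set_printoptions(precision=1,suppress=True)
for n in ('scene','top'):
    im,d=snap(n,n+'1.png')
    for t in ('jig','jig_hole','lid_hinge','lid_hole','stand','pin_grip','pin_tip','amber_bottle_mid','beaker_mid','timer'):
        print(n,t,[(np.array(r['xyz']),round(r['p'],2)) for r in bot.tip_of(n,t)[:2]])
print(bot.observe())
E
```

```text
pics
scene jig [(array([529.3, 119.3,  -1.1]), 0.89)]
scene jig_hole [(array([447.2, 119. ,  23. ]), 0.77)]
scene lid_hinge [(array([581.3, 117.8,  24.5]), 0.72)]
scene lid_hole [(array([608.3, 114. , 161. ]), 0.84)]
scene stand [(array([ 453.3, -221.8,   -1.5]), 0.94)]
scene pin_grip [(array([ 455.3, -223.1,   54.5]), 0.62)]
scene pin_tip [(array([ 452. , -220.2,    7. ]), 0.48)]
scene amber_bottle_mid [(array([607.7, 405.3,  43.5]), 0.6)]
scene beaker_mid []
scene timer [(array([412. , 371.5,   5.7]), 0.78)]
top jig [(array([532.9, 116.1,   0.3]), 0.9), (array([ 452.9, -219.7,   -2.2]), 0.61)]
top jig_hole [(array([452.8, 113.4,  23.7]), 0.63), (array([ 453.2, -222.4,   58.9]), 0.53)]
top lid_hinge [(array([584.5, 118.8,  23.6]), 0.83)]
top lid_hole [(array([609.7, 119.5, 160. ]), 0.75)]
top stand [(array([ 450.6, -219.9,   -6.3]), 0.62)]
top pin_grip [(array([ 453.4, -221.4,   57.1]), 0.6)]
top pin_tip []
top amber_bottle_mid [(array([613.2, 404.3,  40.3]), 0.88)]
top beaker_mid [(array([ 389.6, -389.4,   37.2]), 0.75)]
top timer [(array([412.8, 371.2,   3.1]), 0.89)]
{'time': 1.1, 'q': array([-1.5,  0.3,  1.5, -0. ,  1.3, -0.2]), 'joint_vel': array([-0.,  0., -0., -0.,  0., -0.]), 'tau': array([ -0. , -44.6, -29.1,  -0. ,   0. ,  -0. ]), 'tcp_pos': array([ 174. , -521.8,  231.3]), 'ee_rot': array([ 3.1,  0.5, -0. ]), 'force': array([-0. , -0. ,  0.3]), 'torque': array([ 0.,  0., -0.]), 'grasp_force': 0.0, 'gripper_width': 0.9975576634288679}
```

View pics/scene1.png

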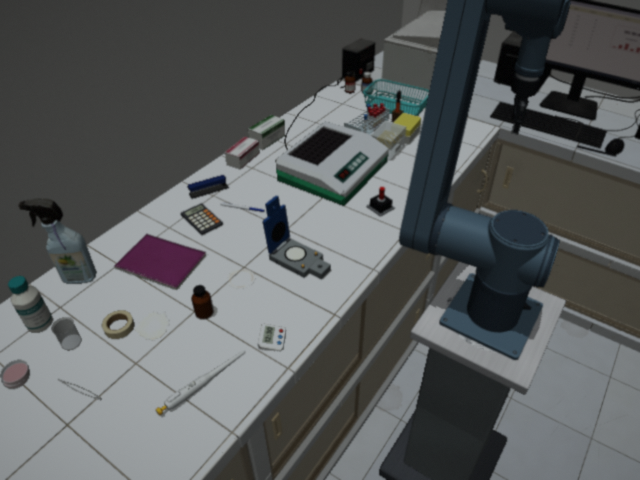

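View pics/top1.png

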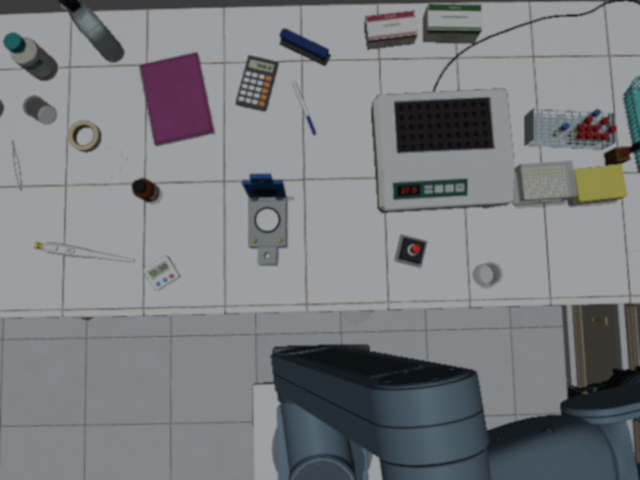

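The pictures show the jig at about (268,220) in the top view with its lid up at (263,186), the stand and pin at (411,250) and the beaker at (486,273). The bottle and timer lie to the left, well clear. The reported positions agree with the given sizes.

```bash
python3 - <<'E'
from h import *
R=cv2.Rodrigues(np.array(bot.observe()['ee_rot']))[0]
print(R.round(4), np.degrees(np.arctan2(R[1,0],R[0,0])))
im,d=snap('top');W=cloud('top',d)
for t in('lid_hole','jig','pin_grip','stand'):
    r=bot.regions_of('top',t)
    if r:
        P=W[r[0]['region']];P=P[~np.isnan(P[:,0])]
        print(t,np.percentile(P,[1,50,99],axis=0).round(1).tolist())
        if t=='jig':
            u=(P[:,2]>15)&(P[:,2]<30); print(cv2.minAreaRect(P[u][:,:2].astype(np.float32)))
E
```

```text
[[ 0.9487  0.3163 -0.    ]
 [ 0.3163 -0.9487 -0.    ]
 [-0.      0.     -1.    ]] 18.43834261636669
lid_hole [[580.7, 73.7, 28.2], [593.1, 117.1, 112.3], [608.7, 161.1, 182.5]]
jig [[431.9, 74.1, 4.4], [543.6, 118.6, 25.4], [607.3, 163.6, 181.3]]
((508.7938232421875, 120.01901245117188), (90.98069763183594, 158.6535186767578), 88.9346923828125)
pin_grip [[584.8, 378.4, 1.0], [602.5, 393.0, 65.1], [629.3, 422.9, 94.1]]
stand [[417.9, -252.3, 0.5], [449.7, -212.8, 30.7], [487.7, -184.2, 73.7]]
```

Request:
{"name": "step_arm", "arguments": {"plan": [{"twist": 6.15, "gripper": 255}, {"twist": 6.15, "gripper": 255}, {"twist": 6.14, "gripper": 255}, {"dx": 24, "dy": -32, "gripper": 255}, {"dx": 24, "dy": -32, "gripper": 255}, {"dx": 24, "dy": -32, "gripper": 255}, {"dx": 24, "dy": -32, "gripper": 255}, {"dx": 24, "dy": -32, "gripper": 255}, {"dx": 24, "dy": -32, "gripper": 255}, {"dx": 24, "dy": -32, "gripper": 255}, {"dx": 24, "dy": -32, "gripper": 255}, {"dx": 24, "dy": -32, "gripper": 255}, {"dx": 24, "dy": -32, "gripper": 255}, {"dx": 24, "dy": -32, "gripper": 255}, {"dx": 24, "dy": -32, "gripper": 255}, {"dx": 24, "dy": -32, "gripper": 255}, {"dx": 24, "dy": -32, "gripper": 255}, {"dx": 24, "dy": -32, "gripper": 255}, {"dx": 24, "dy": -32, "gripper": 255}, {"dx": 24, "dy": -32, "gripper": 255}]}}

```text
validation failed for argument at $.pl...
```

Request:
{"name": "step_arm", "arguments": {"plan": [{"dx": 0, "dy": 0, "dz": 0, "twist": 6.15, "gripper": 255}, {"dx": 0, "dy": 0, "dz": 0, "twist": 6.15, "gripper": 255}, {"dx": 0, "dy": 0, "dz": 0, "twist": 6.14, "gripper": 255}]}}

```text
time: 1.6
tcp_pos: [174.0, -521.8, 231.3]
ee_rot: [-3.142, 0.008, -0.0]
force: [-0.2, -0.7, 0.0]
gripper_width: 0.605
grasp_force: 0.0
```

Request:
{"name": "step_arm", "arguments": {"plan": [{"dx": 24, "dy": -32, "dz": 0, "twist": 0, "gripper": 255}, {"dx": 24, "dy": -32, "dz": 0, "twist": 0, "gripper": 255}, {"dx": 24, "dy": -32, "dz": 0, "twist": 0, "gripper": 255}, {"dx": 24, "dy": -32, "dz": 0, "twist": 0, "gripper": 255}, {"dx": 24, "dy": -32, "dz": 0, "twist": 0, "gripper": 255}, {"dx": 24, "dy": -32, "dz": 0, "twist": 0, "gripper": 255}, {"dx": 24, "dy": -32, "dz": 0, "twist": 0, "gripper": 255}, {"dx": 24, "dy": -32, "dz": 0, "twist": 0, "gripper": 255}, {"dx": 24, "dy": -32, "dz": 0, "twist": 0, "gripper": 255}, {"dx": 24, "dy": -32, "dz": 0, "twist": 0, "gripper": 255}, {"dx": 24, "dy": -32, "dz": 0, "twist": 0, "gripper": 255}, {"dx": 24, "dy": -32, "dz": 0, "twist": 0, "gripper": 255}, {"dx": 24, "dy": -32, "dz": 0, "twist": 0, "gripper": 255}, {"dx": 24, "dy": -32, "dz": 0, "twist": 0, "gripper": 255}, {"dx": 24, "dy": -32, "dz": 0, "twist": 0, "gripper": 255}, {"dx": 24, "dy": -32, "dz": 0, "twist": 0, "gripper": 255}, {"dx": 24, "dy": -32, "dz": 0, "twist": 0, "gripper": 255}, {"dx": 24, "dy": -32, "dz": 0, "twist": 0, "gripper": 255}, {"dx": 24, "dy": -32, "dz": 0, "twist": 0, "gripper": 255}, {"dx": 24, "dy": -32, "dz": 0, "twist": 0, "gripper": 255}]}}

```text
time: 3.27
tcp_pos: [654.9, 120.2, 231.3]
ee_rot: [3.141, 0.0, 0.0]
force: [-0.3, -1.4, -0.1]
gripper_width: 0.003
grasp_force: 0.0
```

Request:
{"name": "step_arm", "arguments": {"plan": [{"dx": 0, "dy": 0, "dz": 25, "twist": 0, "gripper": 255}, {"dx": 0, "dy": 0, "dz": 25, "twist": 0, "gripper": 255}, {"dx": 0, "dy": 0, "dz": 25, "twist": 0, "gripper": 255}, {"dx": -12, "dy": 0, "dz": 0, "twist": 0, "gripper": 255}, {"dx": -12, "dy": 0, "dz": 0, "twist": 0, "gripper": 255}, {"dx": -12, "dy": 0, "dz": 0, "twist": 0, "gripper": 255}, {"dx": -12, "dy": 0, "dz": 0, "twist": 0, "gripper": 255}, {"dx": -12, "dy": 0, "dz": 0, "twist": 0, "gripper": 255}, {"dx": -12, "dy": 0, "dz": 0, "twist": 0, "gripper": 255}, {"dx": -12, "dy": 0, "dz": 0, "twist": 0, "gripper": 255}, {"dx": -12, "dy": 0, "dz": 0, "twist": 0, "gripper": 255}, {"dx": -12, "dy": 0, "dz": 0, "twist": 0, "gripper": 255}, {"dx": -12, "dy": 0, "dz": 0, "twist": 0, "gripper": 255}, {"dx": -12, "dy": 0, "dz": 0, "twist": 0, "gripper": 255}, {"dx": -12, "dy": 0, "dz": 0, "twist": 0, "gripper": 255}]}}

```text
time: 4.52
tcp_pos: [509.5, 118.2, 156.4]
ee_rot: [-3.142, 0.0, -0.0]
force: [-0.8, 0.2, -0.1]
gripper_width: -0.002
grasp_force: 0.0
```

```bash
python3 - <<'E'
from h import *
im,d=snap('top','top2.png');W=cloud('top',d)
for t in ('lid_hole','jig_hole','lid_hinge'): print(t,[(np.array(r['xyz']).round(1),round(r['p'],2)) for r in bot.tip_of('top',t)[:2]])
snap('wrist','w2.png'); 
for t in ('lid_hole','jig_hole'): print(t,[(np.array(r['xyz']).round(1),round(r['p'],2)) for r in bot.tip_of('wrist',t)[:2]])
print(bot.observe())
E
```

```text
lid_hole []
jig_hole [(array([449.5, 116. ,  24.1]), 0.82)]
lid_hinge [(array([586. , 118.4,  23.2]), 0.75)]
lid_hole []
jig_hole []
{'time': 4.8667, 'q': array([1.43688448e-02, 2.76409217e-01, 1.70507734e+00, 1.24123338e-05,
       1.15937889e+00, 1.58531372e+00]), 'joint_vel': array([0.0009177 , 0.00132302, 0.00350843, 0.00021676, 0.00129548,
       0.0002903 ]), 'tau': array([ 6.85348059e-02, -4.32675612e+01, -2.64338332e+01,  2.17197616e-03,
        8.46646435e-03, -8.39643303e-05]), 'tcp_pos': array([510.9020246 , 118.15704624, 156.38373515]), 'ee_rot': array([-3.14157056e+00,  2.41135303e-04, -1.14190790e-03]), 'force': array([ 0.51382636, -0.35177229, -0.10578292]), 'torque': array([ 0.0389487 ,  0.02997835, -0.00449617]), 'grasp_force': 0.0, 'gripper_width': 0.0023061522731564086}
```

View pics/w2.png

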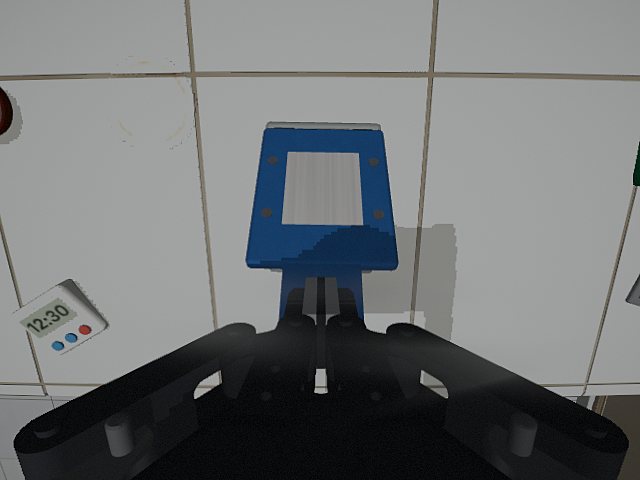

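The wrist view shows the lid down on its base (blue plate at 320,200), with the hole hidden behind the fingers. I'll back up to see the hole.

Request:
{"name": "step_arm", "arguments": {"plan": [{"dx": -28, "dy": 0, "dz": -15, "twist": 0, "gripper": 0}, {"dx": -28, "dy": 0, "dz": -15, "twist": 0, "gripper": 0}, {"dx": -28, "dy": 0, "dz": -15, "twist": 0, "gripper": 0}, {"dx": -28, "dy": 0, "dz": -15, "twist": 0, "gripper": 0}, {"dx": -28, "dy": 0, "dz": -15, "twist": 0, "gripper": 0}, {"dx": 0, "dy": 0, "dz": 0, "twist": 0, "gripper": 0}, {"dx": 0, "dy": 0, "dz": 0, "twist": 0, "gripper": 0}]}}

```text
time: 5.45
tcp_pos: [370.4, 118.3, 232.5]
ee_rot: [-3.142, -0.0, -0.006]
force: [0.0, 0.0, -0.1]
gripper_width: 0.972
grasp_force: 0.0
```

```bash
python3 - <<'E'
from h import *
im,d=snap('wrist','w3.png');W=cloud('wrist',d);np.save('w3.npy',W)
print([(np.array(r['xyz']).round(1),round(r['p'],2)) for r in bot.tip_of('wrist','lid_hole')[:2]])
r=bot.regions_of('wrist','lid_hole')
print(bot.observe()['tcp_pos'])
print(len(r), r and r[0]['p'])
if r:
    P=W[r[0]['region']];P=P[~np.isnan(P[:,0])];print(np.percentile(P,[1,50,99],axis=0).round(1).tolist())
    A=np.c_[P[:,:2],np.ones(len(P))];print(np.linalg.lstsq(A,P[:,2],rcond=None)[0])
E
```

```text
[(array([449.3, 122. ,  45. ]), 0.63), (array([ 454.2, -225.5,    1.1]), 0.55)]
[370.95510678 118.14087716 230.97882753]
1 0.67
[[431.9, 74.7, 36.0], [508.4, 118.3, 39.7], [559.5, 161.2, 43.6]]
[-4.37645111e-02  5.53238327e-04  6.17502961e+01]
```

View pics/w3.png

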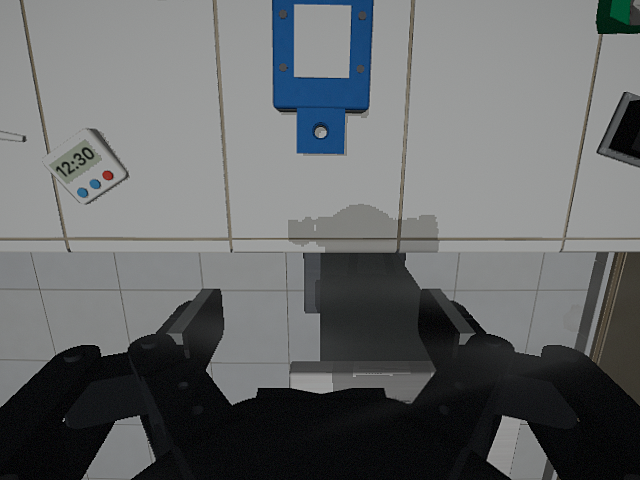

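The hole is at about (320,131), with the lid tilted 0.044 rad as expected ajar. I'll locate it by pixel now.

```bash
cat >> h.py <<'E'
def ray(n,u,v,z):
    m=bot.camera_model(n);K=np.array(m['K'],float);T=np.array(m['world_from_camera'])
    p=cv2.undistortPoints(np.array([[[u,v]]],float),K,np.array([m['k1'],0,0,0,0.]))[0,0]
    r=T[:3,:3]@[p[0],p[1],1];c=T[:3,3];return c+r*(z-c[2])/r[2]
E
python3 - <<'E'
from h import *
im=cv2.imread('pics/w3.png').astype(int);W=np.load('w3.npy')
b=((im[...,0]>im[...,2]+40)).astype(np.uint8)
t=b[108:158,290:352]
non=(1-t).astype(np.uint8)
n,l,s,c=cv2.connectedComponentsWithStats(non)
for i in range(1,n): print(s[i],c[i]+[290,108])
    
for z in (40,42.5): print(ray('wrist',320.5,131,z))
ys,xs=np.nonzero(b[112:156,285:355]);print('tongue u',[ (xs[ys==k].min()+285,xs[ys==k].max()+285) for k in (10,20,30)],'vmax',ys.max()+112)
print(ray('wrist',297,131,43),ray('wrist',345,131,43),ray('wrist',321,154,43))
E
```

```text
[  0   0  62  50 910] [320.27472527 138.58241758]
[31 14  1  1  1] [321. 122.]
[ 24  17  13  13 138] [320.02173913 131.04347826]
[448.83070203 118.64016415  40.        ]
[448.75494681 118.63997902  42.5       ]
tongue u [(np.int64(297), np.int64(344)), (np.int64(297), np.int64(344)), (np.int64(297), np.int64(343))] vmax 153
[448.74216866 140.58434667  43.        ] [448.76405294  95.76096963  43.        ] [427.78051661 118.1570094   43.        ]
```

Request:
{"name": "step_arm", "arguments": {"plan": [{"dx": 0, "dy": 38, "dz": 0, "twist": 0, "gripper": 0}, {"dx": 0, "dy": 38, "dz": 0, "twist": 0, "gripper": 0}, {"dx": 0, "dy": 38, "dz": 0, "twist": 0, "gripper": 0}, {"dx": 0, "dy": 38, "dz": 0, "twist": 0, "gripper": 0}, {"dx": 0, "dy": 38, "dz": 0, "twist": 0, "gripper": 0}, {"dx": 0, "dy": 38, "dz": 0, "twist": 0, "gripper": 0}, {"dx": 0, "dy": 38, "dz": 0, "twist": 0, "gripper": 0}, {"dx": 0, "dy": 38, "dz": 0, "twist": 0, "gripper": 0}, {"dx": 0, "dy": 36, "dz": 0, "twist": 0, "gripper": 0}, {"dx": 0, "dy": 0, "dz": 0, "twist": 0, "gripper": 0}, {"dx": 0, "dy": 0, "dz": 0, "twist": 0, "gripper": 0}]}}

```text
time: 6.52
tcp_pos: [370.0, -224.0, 230.0]
ee_rot: [-3.14, 0.007, 0.003]
force: [0.3, 0.3, -0.5]
gripper_width: 1.004
grasp_force: 0.0
```

```bash
python3 - <<'E'
from h import *
im,d=snap('wrist','w4.png');W=cloud('wrist',d)
for t in('pin_grip','stand','beaker_mid'):print(t,[(np.array(r['xyz']).round(1),round(r['p'],2)) for r in bot.tip_of('wrist',t)[:2]])
print(bot.observe()['tcp_pos'],bot.observe()['ee_rot'])
i=im.astype(int);m=(i[...,0]>120)&(i[...,1]<70)&(i[...,2]<70)&(W[...,2]>25)
P=W[m];print(m.sum(),np.percentile(P,[2,50,98],axis=0).round(1).tolist())
t=m&(W[...,2]>np.percentile(P[:,2],98)-4)
n,l,s,c=cv2.connectedComponentsWithStats(t.astype(np.uint8));k=1+s[1:,4].argmax();print(s[k],c[k],ray('wrist',*c[k],78))
E
```

```text
pin_grip [(array([ 453.1, -223.6,   60.7]), 0.87)]
stand [(array([ 453.8, -225.3,    2.4]), 0.61)]
beaker_mid [(array([ 391.5, -394.6,   37.8]), 0.59), (array([ 454.3, -226.6,    3.5]), 0.5)]
[ 370.05487462 -220.64007004  230.79702277] [-3.14036331e+00 -1.98111747e-03  1.31740591e-03]
340 [[445.3, -226.4, 76.8], [452.6, -218.8, 78.5], [460.0, -211.4, 80.0]]
[308 113  20  21 340] [317.42647059 123.15      ] [ 452.92805542 -217.27384297   78.        ]
```

View pics/w4.png

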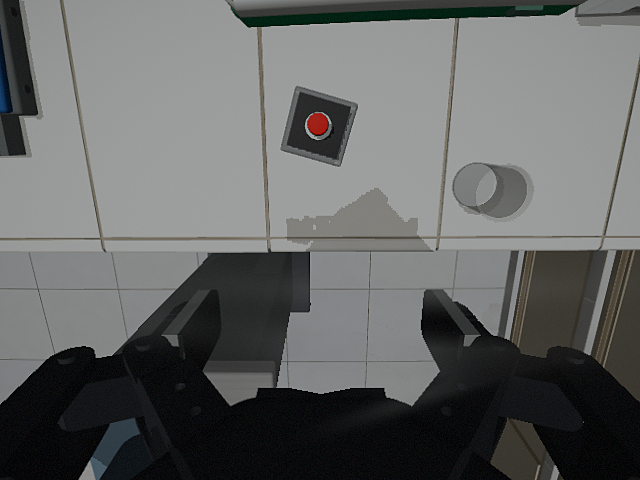

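The red handle is at (318,124) and the beaker at (480,190). The arm was still settling during that shot, so I'll retake it.

```bash
python3 - <<'E'
from h import *
for k in range(2):
    print(bot.observe()['tcp_pos'],bot.observe()['ee_rot']); M=bot.camera_model('wrist')
    im,d=snap('wrist');W=cloud('wrist',d)
    i=im.astype(int);m=(i[...,0]>120)&(i[...,1]<70)&(i[...,2]<70)&(W[...,2]>25)
    n,l,s,c=cv2.connectedComponentsWithStats(m.astype(np.uint8));k=1+s[1:,4].argmax();P=W[l==k];print(s[k],c[k],ray('wrist',*c[k],78),np.percentile(P,[2,50,98],axis=0).round(1).tolist())
E
```

```text
[ 370.05487462 -220.64007004  230.79702277] [-3.14036331e+00 -1.98111747e-03  1.31740591e-03]
[312 113  21  22 343] [321.76676385 123.66472303] [ 452.67083503 -220.84347538   78.        ] [[445.2, -228.5, 77.1], [452.4, -221.0, 78.6], [460.3, -213.4, 80.1]]
[ 370.15072588 -220.60164884  231.05815622] [-3.14093653e+00 -2.56013890e-03  5.81162520e-04]
[312 114  20  21 338] [321.71005917 123.92011834] [ 452.57381724 -220.88570621   78.        ] [[445.1, -228.6, 77.0], [452.5, -221.1, 78.6], [459.8, -213.4, 80.1]]
```

Request:
{"name": "step_arm", "arguments": {"plan": [{"dx": 27.5, "dy": 0, "dz": 0, "twist": 0, "gripper": 0}, {"dx": 27.5, "dy": 0, "dz": 0, "twist": 0, "gripper": 0}, {"dx": 27.5, "dy": 0.3, "dz": 0, "twist": 0, "gripper": 0}, {"dx": 0, "dy": 0, "dz": 35, "twist": 0, "gripper": 0}, {"dx": 0, "dy": 0, "dz": 35, "twist": 0, "gripper": 0}, {"dx": 0, "dy": 0, "dz": 35, "twist": 0, "gripper": 0}, {"dx": 0, "dy": 0, "dz": 35, "twist": 0, "gripper": 0}, {"dx": 0, "dy": 0, "dz": 30, "twist": 0, "gripper": 0}, {"dx": 0, "dy": 0, "dz": 18, "twist": 0, "gripper": 0}, {"dx": 0, "dy": 0, "dz": 0, "twist": 0, "gripper": 0}, {"dx": 0, "dy": 0, "dz": 0, "twist": 0, "gripper": 0}]}}

```text
time: 7.73
tcp_pos: [452.3, -221.0, 43.0]
ee_rot: [-3.14, -0.002, 0.002]
force: [0.6, -0.8, 0.1]
gripper_width: 0.998
grasp_force: 0.0
```

Request:
{"name": "step_arm", "arguments": {"plan": [{"dx": 0, "dy": 0, "dz": 0, "twist": 0, "gripper": 255}, {"dx": 0, "dy": 0, "dz": 0, "twist": 0, "gripper": 255}, {"dx": 0, "dy": 0, "dz": 0, "twist": 0, "gripper": 255}, {"dx": 0, "dy": 0, "dz": 0, "twist": 0, "gripper": 255}, {"dx": 0, "dy": 0, "dz": 0, "twist": 0, "gripper": 255}, {"dx": 0, "dy": 0, "dz": 0, "twist": 0, "gripper": 255}, {"dx": 0, "dy": 0, "dz": 0, "twist": 0, "gripper": 255}, {"dx": 0, "dy": 0, "dz": 0, "twist": 0, "gripper": 255}, {"dx": 0, "dy": 0, "dz": 0, "twist": 0, "gripper": 255}]}}

```text
time: 8.48
tcp_pos: [452.8, -222.4, 44.1]
ee_rot: [3.141, -0.0, 0.001]
force: [-0.5, -0.0, 6.5]
gripper_width: 0.177
grasp_force: 58.4
```

Request:
{"name": "step_arm", "arguments": {"plan": [{"dx": 0, "dy": 0, "dz": -10, "twist": 0, "gripper": 255}, {"dx": 0, "dy": 0, "dz": -25, "twist": 0, "gripper": 255}, {"dx": 0, "dy": 0, "dz": -30, "twist": 0, "gripper": 255}, {"dx": 0, "dy": 0, "dz": -30, "twist": 0, "gripper": 255}, {"dx": 0, "dy": 0, "dz": -25, "twist": 0, "gripper": 255}, {"dx": 0, "dy": 0, "dz": 0, "twist": 0, "gripper": 255}, {"dx": 0, "dy": 0, "dz": 0, "twist": 0, "gripper": 255}]}}

```text
time: 9.07
tcp_pos: [453.3, -222.7, 165.2]
ee_rot: [3.139, -0.0, 0.005]
force: [-0.1, -0.4, -1.5]
gripper_width: 0.18
grasp_force: 58.8
```

```bash
python3 - <<'E'
from h import *
im,d=snap('wrist','w5.png')
for n in ('wrist','scene','top'):
    if n!='wrist': snap(n)
    for t in('pin_grip','pin_tip'):print(n,t,[(np.array(r['xyz']).round(1),round(r['p'],2)) for r in bot.tip_of(n,t)[:2]])
o=bot.observe();print(o['tcp_pos'],o['ee_rot'],o['gripper_width'],o['force'])
E
```

```text
wrist pin_grip [(array([ 452.8, -223.1,  181.9]), 0.96)]
wrist pin_tip [(array([ 450.1, -226.2,  125.5]), 0.83)]
scene pin_grip [(array([ 450.4, -224.2,  173.6]), 0.36)]
scene pin_tip [(array([ 449.4, -222.6,  120.6]), 0.39)]
top pin_grip []
top pin_tip []
[ 452.19139025 -221.87105913  162.59021686] [-3.14064347e+00  1.36826676e-04  1.85744024e-03] 0.17648471787649905 [ 0.17239255 -0.07352877 -1.23921493]
```

View pics/w5.png

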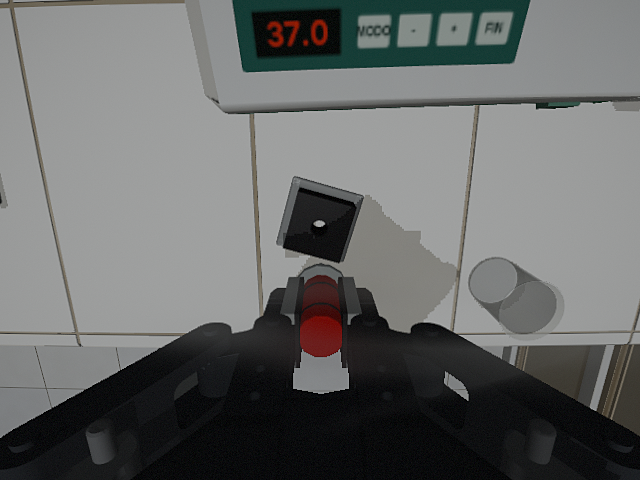

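The pin is held upright and the stand's hole is visible at (319,227). I'll carry it over the lid at the same height, then compare the holes.

Request:
{"name": "step_arm", "arguments": {"plan": [{"dx": 0, "dy": -20, "dz": 0, "twist": 0, "gripper": 255}, {"dx": -3.5, "dy": -38, "dz": 0, "twist": 0, "gripper": 255}, {"dx": 0, "dy": -38, "dz": 0, "twist": 0, "gripper": 255}, {"dx": 0, "dy": -38, "dz": 0, "twist": 0, "gripper": 255}, {"dx": 0, "dy": -38, "dz": 0, "twist": 0, "gripper": 255}, {"dx": 0, "dy": -38, "dz": 0, "twist": 0, "gripper": 255}, {"dx": 0, "dy": -38, "dz": 0, "twist": 0, "gripper": 255}, {"dx": 0, "dy": -38, "dz": 0, "twist": 0, "gripper": 255}, {"dx": 0, "dy": -34, "dz": 0, "twist": 0, "gripper": 255}, {"dx": 0, "dy": -20.3, "dz": 0, "twist": 0, "gripper": 255}, {"dx": 0, "dy": 0, "dz": 0, "twist": 0, "gripper": 255}, {"dx": 0, "dy": 0, "dz": 0, "twist": 0, "gripper": 255}, {"dx": 0, "dy": 0, "dz": 0, "twist": 0, "gripper": 255}, {"dx": 0, "dy": 0, "dz": 0, "twist": 0, "gripper": 255}]}}

```text
time: 10.68
tcp_pos: [449.1, 117.2, 163.2]
ee_rot: [3.141, -0.002, -0.0]
force: [-0.1, 0.0, -0.1]
gripper_width: 0.176
grasp_force: 58.9
```

```bash
python3 - <<'E'
from h import *
o=bot.observe();print(o['tcp_pos'],o['ee_rot'])
im,d=snap('wrist','w6.png');W=cloud('wrist',d)
for t in('pin_grip','pin_tip','lid_hole'):print(t,[(np.array(r['xyz']).round(1),round(r['p'],2)) for r in bot.tip_of('wrist',t)[:2]])
o=bot.observe();print(o['tcp_pos'],o['ee_rot'])
E
```

```text
[449.09302232 117.21628264 163.17313619] [ 3.14119788e+00 -1.80381767e-03 -4.40809413e-04]
pin_grip [(array([449.2, 114.7, 177.1]), 0.98)]
pin_tip [(array([446.5, 113.7, 126.4]), 0.8), (array([449.6, 121.1,  23.7]), 0.52)]
lid_hole [(array([449.7, 121.7,  44. ]), 0.61)]
[449.15764904 117.29616759 163.29585764] [ 3.14150625e+00 -2.78273740e-03 -9.46527688e-05]
```

View pics/w6.png

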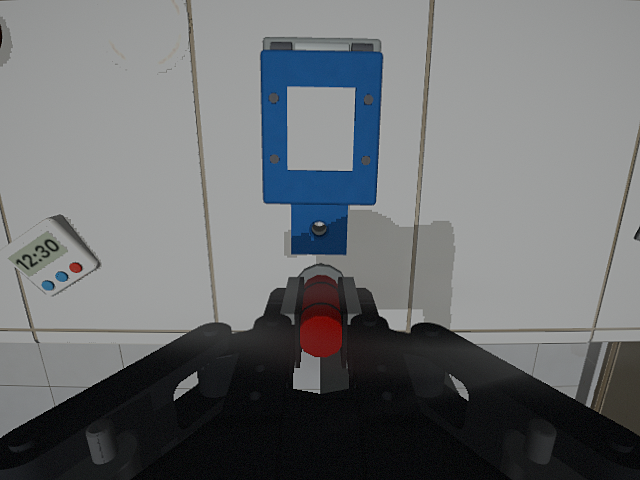

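The lid's hole shows at about (319,228), almost where the stand's hole stood.

```bash
python3 - <<'E'
from h import *
for f,(x,y),z in (('w6.png',(319,228),42.5),('w5.png',(319,227),34)):
    im=cv2.imread('pics/'+f);c=im[y-20:y+20,x-20:x+20]
    cv2.imwrite('pics/c_'+f,cv2.resize(c,None,fx=7,fy=7,interpolation=cv2.INTER_NEAREST))
a=np.hstack([cv2.imread('pics/c_w6.png'),cv2.imread('pics/c_w5.png')]);cv2.imwrite('pics/cc.png',a)
t=bot.observe()['tcp_pos'];print(t)
print((ray('wrist',319,228,42.5)-t).round(2),(ray('wrist',319,227,34+.5)-t).round(2),(ray('wrist',320,229,42.5)-t).round(2))
E
```

```text
[449.15764904 117.29616759 163.29585764]
[   1.32    1.67 -120.8 ] [   0.16    1.71 -128.8 ] [   0.5     0.87 -120.8 ]
```

View pics/cc.png

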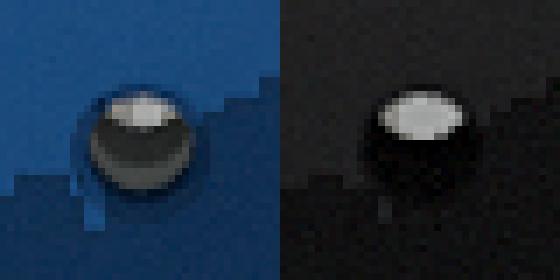

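Request:
{"name": "step_arm", "arguments": {"plan": [{"dx": 1.1, "dy": -0.5, "dz": 20, "twist": 0, "gripper": 255}, {"dx": 0, "dy": 0, "dz": 25, "twist": 0, "gripper": 255}, {"dx": 0, "dy": 0, "dz": 20, "twist": 0, "gripper": 255}, {"dx": 0, "dy": 0, "dz": 8, "twist": 0, "gripper": 255}, {"dx": 0, "dy": 0, "dz": 0, "twist": 0, "gripper": 255}, {"dx": 0, "dy": 0, "dz": 0, "twist": 0, "gripper": 255}, {"dx": 0, "dy": 0, "dz": 0, "twist": 0, "gripper": 255}]}}

```text
time: 11.47
tcp_pos: [451.1, 118.6, 91.4]
ee_rot: [-3.142, 0.0, -0.003]
force: [0.4, 0.2, -0.4]
gripper_width: 0.179
grasp_force: 58.9
```

```bash
python3 - <<'E'
from h import *
o=bot.observe();print(o['tcp_pos'],o['ee_rot'],o['force'])
snap('wrist','w7.png'); im,d=snap('scene')
cv2.imwrite('pics/s7.png',cv2.resize(cv2.cvtColor(im,4)[200:300,230:360],None,fx=4,fy=4,interpolation=cv2.INTER_CUBIC))
a=np.vstack([cv2.imread('pics/w7.png')[150:400,190:450],cv2.resize(cv2.imread('pics/s7.png'),(260,200))]);cv2.imwrite('pics/j7.png',a)
E
```

```text
[451.12480545 118.58264803  91.40576328] [-3.14157424e+00  4.61066316e-04 -3.07071690e-03] [ 0.43486087  0.20976603 -0.39797304]
```

View pics/j7.png

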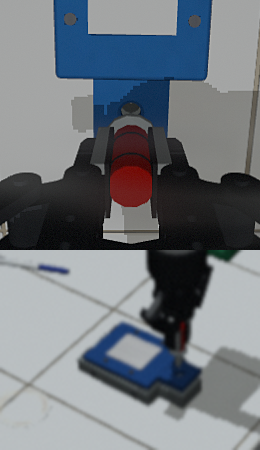

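The hole (320,255) lies in line with the pin (321), so I'll go in slowly.

Request:
{"name": "step_arm", "arguments": {"plan": [{"dx": 0, "dy": 0.4, "dz": 5, "twist": 0, "gripper": 255}, {"dx": 0, "dy": 0, "dz": 5, "twist": 0, "gripper": 255}, {"dx": 0, "dy": 0, "dz": 4, "twist": 0, "gripper": 255}, {"dx": 0, "dy": 0, "dz": 0, "twist": 0, "gripper": 255}, {"dx": 0, "dy": 0, "dz": 0, "twist": 0, "gripper": 255}, {"dx": 0, "dy": 0, "dz": 0, "twist": 0, "gripper": 255}]}}

```text
time: 12.07
tcp_pos: [450.1, 118.4, 76.2]
ee_rot: [3.142, 0.0, -0.0]
force: [-0.1, -0.2, -0.4]
gripper_width: 0.178
grasp_force: 58.9
```

Request:
{"name": "step_arm", "arguments": {"plan": [{"dx": 0, "dy": 0, "dz": 3, "twist": 0, "gripper": 255}, {"dx": 0, "dy": 0, "dz": 3, "twist": 0, "gripper": 255}, {"dx": 0, "dy": 0, "dz": 2, "twist": 0, "gripper": 255}, {"dx": 0, "dy": 0, "dz": 0, "twist": 0, "gripper": 255}, {"dx": 0, "dy": 0, "dz": 0, "twist": 0, "gripper": 255}]}}

```text
time: 12.48
tcp_pos: [449.9, 118.3, 68.1]
ee_rot: [-3.142, 0.0, 0.001]
force: [0.5, -0.5, -0.8]
gripper_width: 0.178
grasp_force: 58.9
```

Request:
{"name": "step_arm", "arguments": {"plan": [{"dx": 0, "dy": 0, "dz": 3, "twist": 0, "gripper": 255}, {"dx": 0, "dy": 0, "dz": 3, "twist": 0, "gripper": 255}, {"dx": 0, "dy": 0, "dz": 3, "twist": 0, "gripper": 255}, {"dx": 0, "dy": 0, "dz": 0, "twist": 0, "gripper": 255}, {"dx": 0, "dy": 0, "dz": 0, "twist": 0, "gripper": 255}]}}

```text
time: 12.9
tcp_pos: [449.9, 118.3, 59.0]
ee_rot: [3.142, -0.0, -0.001]
force: [-0.6, -0.5, -0.7]
gripper_width: 0.178
grasp_force: 58.9
```

Request:
{"name": "step_arm", "arguments": {"plan": [{"dx": 0, "dy": 0, "dz": 3, "twist": 0, "gripper": 255}, {"dx": 0, "dy": 0, "dz": 3, "twist": 0, "gripper": 255}, {"dx": 0, "dy": 0, "dz": 3, "twist": 0, "gripper": 255}, {"dx": 0, "dy": 0, "dz": 0, "twist": 0, "gripper": 255}, {"dx": 0, "dy": 0, "dz": 0, "twist": 0, "gripper": 255}]}}

```text
time: 13.32
tcp_pos: [450.0, 118.3, 50.2]
ee_rot: [-3.142, 0.0, 0.001]
force: [-0.4, 0.4, 2.5]
gripper_width: 0.179
grasp_force: 59.0
```

Request:
{"name": "step_arm", "arguments": {"plan": [{"dx": 0, "dy": 0, "dz": 2, "twist": 0, "gripper": 255}, {"dx": 0, "dy": 0, "dz": 2, "twist": 0, "gripper": 255}, {"dx": 0, "dy": 0, "dz": 1, "twist": 0, "gripper": 255}, {"dx": 0, "dy": 0, "dz": 0, "twist": 0, "gripper": 255}, {"dx": 0, "dy": 0, "dz": 0, "twist": 0, "gripper": 255}]}}

```text
time: 13.73
tcp_pos: [449.9, 118.3, 46.0]
ee_rot: [3.142, 0.0, -0.0]
force: [-5.3, -0.3, 11.3]
gripper_width: 0.18
grasp_force: 60.8
```

Request:
{"name": "step_arm", "arguments": {"plan": [{"dx": -0.7, "dy": 0, "dz": 1, "twist": 0, "gripper": 255}, {"dx": 0, "dy": 0, "dz": 1, "twist": 0, "gripper": 255}, {"dx": 0, "dy": 0, "dz": 0, "twist": 0, "gripper": 255}, {"dx": 0, "dy": 0, "dz": 0, "twist": 0, "gripper": 255}, {"dx": 0, "dy": 0, "dz": 0, "twist": 0, "gripper": 255}]}}

```text
time: 14.15
tcp_pos: [449.9, 118.4, 45.7]
ee_rot: [3.141, 0.0, 0.003]
force: [-7.7, 0.7, 28.8]
gripper_width: 0.18
grasp_force: 62.6
```

```bash
python3 - <<'E'
from h import *
o=bot.observe();print(o['tcp_pos'],o['ee_rot'],o['force'])
im,d=snap('wrist','w8.png');W=cloud('wrist',d)
i=im.astype(int);m=(i[...,2]>i[...,0]+40)&(W[...,0]>470)&(W[...,2]>20)&(W[...,2]<60)
P=W[m];A=np.c_[P[:,:2]-[450,118],np.ones(len(P))];print(len(P),np.linalg.lstsq(A,P[:,2],rcond=None)[0])
for t in('pin_tip','pin_grip'):print([(np.array(r['xyz']).round(1),round(r['p'],2)) for r in bot.tip_of('wrist',t)[:2]])
E
```

```text
[449.94625456 118.35111317  45.71785094] [3.14143983e+00 4.83193452e-04 3.21679754e-03] [-7.65870656  0.70342827 28.81038766]
32137 [ 2.35245979e-03 -3.77349607e-04  3.61591047e+01]
[]
[(array([449.2, 116.3,  60.3]), 0.82)]
```

View pics/w8.png

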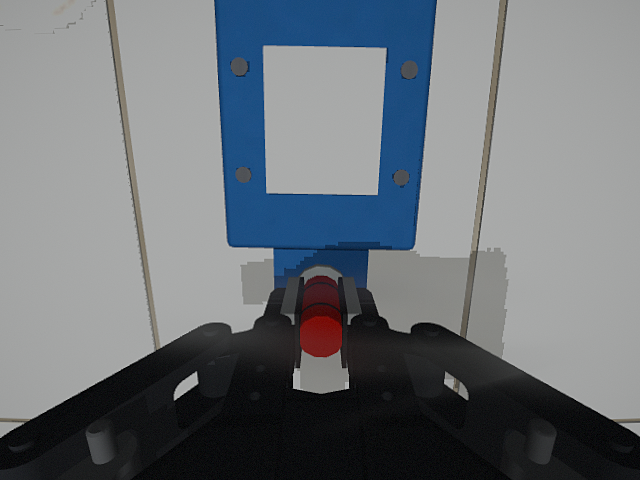

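The lid now fits level (slope 0.002 against 0.044 before, 36.2 mm high at the hole). The force jumped to 29 N without the tool going lower, so the collar is home.

```bash
python3 -c "
from plant import bot
print(bot.hand_in())"
```

```text
the job is handed in; nothing more can be done
None
```

The job is handed in: the lid measured shut (about 0.002 rad) with the pin's collar home on it and the arm still pressing down at about 29 N, and I never steered the arm near the bottle, beaker or timer; no verdict came back.

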